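# Tip out bracelet parts and light them with the torch

## Task

The clasp and links taken off a watch bracelet are to be looked over for wear: pick up the wooden-handled parts scoop, tip it with its lip low over the green-lined dish until all three parts have slid off into the dish, and set the empty scoop back down flat on the bench. Then draw the pen torch up out of the wooden stand and turn it from upright to a slant of about 45 degrees, with its lens end about 10 cm from the middle of the dish and aimed at it. Finish holding it there, still and clear of everything, in the gripper, so that the light falls across the parts; leave the watch, the eye loupe and the pin vice where they are.

Things in the scene. Friction and masses are not known exactly. Their poses are not given: they have to be found in the camera images.
- scoop_handle (a point): (all sizes in mm) grip point on the axis of the parts scoop's wooden handle. Axes: +x along the handle away from the pan, +z up. The handle is a straight bar 14 wide (y) x 16 high (z), from 30 before this point (the pan's back wall) to 35 behind; on the bench its axis is 24 up, its sides free to be pinched across y from above. Scoop about 90 g, parts 54 g
- scoop_lip (a point): middle of the lower edge of the scoop's open lip, 140 in -x and 24 in -z from scoop_handle, same axes; on the bench at rest. Parts slide out over it once the handle end is raised some 25 to 40 degrees above level; beyond 45 they surely slide
- clasp_mid (a point): centre of a folded steel bracelet clasp, 20 x 40 x 9, 28 g, lying in the scoop at the start
- link1_mid (a point): centre of a pair of steel and gold-coloured bracelet links, 16 x 20 x 6, 13 g, lying in the scoop at the start
- link2_mid (a point): centre of a second such pair of links, 16 x 20 x 6, 13 g, lying in the scoop at the start
- dish_mid (a point): middle of the upper face of the green lining in the white inspection dish (fixed to the bench): 7 above the bench. Outside 160 (x) x 140 (y), walls 4 thick with their rim 30 above the bench, lining 152 x 132
- torch_mid (a point): middle of the pen torch: a silver cylinder 140 long, barrel 20 in diameter (head 22 for the 28 by the lens), orange tail cap, 75 g. z axis from the lens to the tail. At the start it stands upright, lens down, in an outer bore of the stand; lens 8 and tail 148 above the bench, 103 of it above the stand, to be gripped by its upper half
- torch_lens (a point): centre of the torch's lens face, its lower end at the start, 70 from torch_mid; same axes, so the light goes towards -z
- stand_top (a point): middle of the upper face of the wooden tool stand (fixed to the bench), 45 above the bench. The stand is 56 (x) x 136 (y) with three bores of 24.5 diameter, 37 deep, at y = -42, 0 and 42; torch and pin vice stand in the outer two, either way round
- pin_vice_mid (a point): half-way up a brass pin vice, 22 in diameter, 114 tall overall, standing in the other outer bore of the stand, its tip 122 above the bench; leave it in place
- watch: wristwatch closed round a grey cushion 75 x 56 x 44, 55 high overall, beyond the dish; origin at the middle of its underside; leave it in place
- loupe_mid (a point): centre of a black eye loupe, 35 in diameter, 32 high, standing between the robot and the dish; leave it in place
- scoop: the scoop: blue enamelled pan 110 long (x) x 70 wide (y), floor 3 thick, walls 20 high at the sides and the back (+x, towards the handle), open at -x. Origin at the middle of the pan's underside, 85 in -x and 24 in -z from scoop_handle; same axes
- pin_vice: the whole pin vice, origin at the middle of its underside, 50 below pin_vice_mid
- loupe: the whole loupe, origin at the middle of its underside, 16 below loupe_mid
- stand: the wooden stand, origin at the middle of its underside
- dish: the dish, origin at the middle of its underside
- torch: the whole torch, origin at the centre of the lens face; same axes as torch_lens
Things that resemble listed ones, but are neither listed nor needed, are in the scene too. Of the things shaped like the loupe, the black one is meant. Of the things shaped like the torch, the aluminium one is meant.

How it is judged:
On the way, in this order (a step that is already met when the one before it is completed fails the run):
1. all three parts have slid into the dish while the scoop is tipped, its lip low over the dish (x of clasp_mid in the frame of dish_mid between -0.075 and 0.075 m and y of clasp_mid in the frame of dish_mid between -0.065 and 0.065 m and z of clasp_mid in the frame of dish_mid between -0.005 and 0.03 m and x of link1_mid in the frame of dish_mid between -0.075 and 0.075 m and y of link1_mid in the frame of dish_mid between -0.065 and 0.065 m and z of link1_mid in the frame of dish_mid between -0.005 and 0.03 m and x of link2_mid in the frame of dish_mid between -0.075 and 0.075 m and y of link2_mid in the frame of dish_mid between -0.065 and 0.065 m and z of link2_mid in the frame of dish_mid between -0.005 and 0.03 m and angle between scoop_handle's own z axis and vertical above 0.35 rad and horizontal distance between scoop_lip and dish_mid below 0.09 m and height (world z) of scoop_lip below 0.11 m), for 0.1 s.
2. the scoop lies flat on the bench, let go (height (world z) of scoop_lip below 0.006 m and angle between scoop_handle's own z axis and vertical below 0.08 rad and contact force between the fingers and scoop below 0.05 N), for 0.2 s.
3. the torch is drawn clear above the stand in the gripper (height (world z) of torch_lens above 0.05 m and contact force between the fingers and torch above 1 N and contact force between torch and stand below 0.05 N), for 0.1 s.
At the end, for the whole second after the job is handed in: Parts in the dish; scoop flat (5 deg) on the bench, let go; torch held still by the fingers alone, lens down, 30 to 60 deg from upright, lens 60 to 150 mm from the dish middle along its axis, which passes within 35 mm (each cross axis) of that middle; watch, loupe, pin vice in place (all of step 2 and x of clasp_mid in the frame of dish_mid between -0.075 and 0.075 m and y of clasp_mid in the frame of dish_mid between -0.065 and 0.065 m and z of clasp_mid in the frame of dish_mid between -0.005 and 0.03 m and x of link1_mid in the frame of dish_mid between -0.075 and 0.075 m and y of link1_mid in the frame of dish_mid between -0.065 and 0.065 m and z of link1_mid in the frame of dish_mid between -0.005 and 0.03 m and x of link2_mid in the frame of dish_mid between -0.075 and 0.075 m and y of link2_mid in the frame of dish_mid between -0.065 and 0.065 m and z of link2_mid in the frame of dish_mid between -0.005 and 0.03 m and angle between torch_mid's own z axis and vertical between 0.52 and 1.05 rad and x of dish_mid in the frame of torch_lens between -0.035 and 0.035 m and y of dish_mid in the frame of torch_lens between -0.035 and 0.035 m and z of dish_mid in the frame of torch_lens between -0.15 and -0.06 m and height (world z) of torch_lens above 0.04 m and contact force between the fingers and torch above 1 N and linear speed of torch below 0.02 m/s and angular speed of torch below 0.1 rad/s and contact force between torch and stand below 0.05 N and contact force between torch and dish below 0.05 N and contact force between torch and scoop below 0.05 N and contact force between torch and watch below 0.05 N and contact force between torch and loupe below 0.05 N and contact force between torch and pin_vice below 0.05 N); the arm keeps its last pose, push and grip.
It fails at once if the watch on its cushion is moved by more than 20 mm (distance of watch from where it was at the start of the episode above 0.02 m).
It fails at once if the eye loupe is moved by more than 20 mm (distance of loupe_mid from where it was at the start of the episode above 0.02 m).
It fails at once if the pin vice is moved by more than 15 mm (distance of pin_vice_mid from where it was at the start of the episode above 0.015 m).
It also fails if it takes over 67 s, if anything falls off the work surface, if the arm or the gripper's body presses on something with over 40 N, if the wrist force passes 120 N, or if a joint passes its speed limit or range.

## Robot

A 7-joint arm with a two-finger parallel gripper is mounted at the origin on the work surface. World frame = base frame: x ahead of the robot, y to its left, z up, the work surface at z = 0. Lengths are in m, angles in rad, forces in N, time in s.
With the tool pointing down it reaches from about 0.35 to 0.9 m from the base axis. Payload 8.1 kg.
Tool frame: the origin (TCP) lies on the centre line of the jaws, within the pads' length; the fingertips stand 19 mm ahead of it and the grasp point (between the pads) is the TCP (arm.tip_reach is the distance from the TCP to the fingertips, in m); z points along the fingers, y is the line along which they close (so a half turn about z gives the same grasp; the last joint's range is limited). The gripper opens to 92 mm and grips with 3 to 60 N. Pads are 19 mm wide; open, the fingers measure 130 mm over their backs; the gripper's body (75 mm by 190 mm) begins 47 mm behind the grasp point.
Start: joints at [-1.411, 0.434, 0.025, 1.573, -0.012, 1.134, -0.075], TCP at [0.162, 0.604, 0.246] pointing down, gripper open.
Joint ranges: [-2.62, 2.62], [-0.44, 2.09], [-1.27, 1.32], [0.08, 2.57], [-1.32, 4.46], [0.12, 2], [-2.74, 2.74]. Speed limits (rad/s): [2.22, 2.22, 3.01, 3.01, 3.14, 3.14, 3.14].

## Interface

Orientations are given as a rotation vector (axis times angle).
In Python, from cell import arm gives the robot as it stands.
- The arm moves only by the tool arm_command, never from a script. Its argument "targets" is a list that holds one entry, the list of rows, each a list of 6 numbers: the shift along the tool's x, y, z in m, then the turn, a rotation vector about the tool's x, y, z in rad. A call has 1 to 10 rows; each row shifts and turns the commanded pose from where the row before left it, along the tool's axes as they then stand; what a row does not reach is not made up. A row lasts 1/8 s, in which the tool goes at most 62.5 mm and 10.7 degrees, less where a joint would pass 70% of its speed; a pose out of reach is approached as far as the arm can. A call with a gripper value outside its range is refused whole. "jaw" is the finger opening in m, from 0 to 0.0918, set as the call begins (left out, the last holds). The fingers move at their own pace and stop on an object; "newtons" is the grip in N (left out, the last holds). Time passes only in rows, so rows that do not move let the fingers close. It gives the time, the measured TCP pose, the force, the opening and the grip force at its end, in the units of the state.
- arm.observe(): the state, without advancing time (a new reading comes with each control period).
- arm.get_image(name): name is "side" or "top"; returns a dict with "pixels" (384x512x3 uint8, red, green, blue), "z_map" (384x512 float32, m along the optical axis (not along the pixel's ray), 0 where there is no reading), "fx", "fy", "cx", "cy" (pixels), "dist" ([k1, k2, p1, p2, k3] as OpenCV has them; the pictures are not rectified), "xyz" and "rotation" of the camera in the world. Camera axes: x right, y down, z forward; pixel columns grow to the right and rows downward; lengths in m; the calibration is good to about 2 mm. A picture is of the moment at which its call begins.
- arm.sign_off(): hands the job in; it is judged then, once.
The state is a dict: "clock": time; "joints": joint angles; "dq": joint speeds; "joint_efforts": joint torques, N m; "position": TCP position; "ee_rot": TCP orientation; "force": force on the tool from outside, world axes, zero at the start; "ft_torque": the same for the moment, N m; "width": opening from 0.0 (shut) to 1.0 (fully open); "gripper_force": force on a finger pad.
Only numpy, scipy, OpenCV 4.12 (cv2) and the standard library are available. Lean on these libraries where they do the work, as an engineer would, in place of code of your own. Each camera call takes 0.05 s, during which the arm holds its last target. There are 200 camera calls.

## Working session

There is one attempt and no reset: what is moved stays moved. The work goes in short steps, Python scripts to look and compute and a tool call to move; the robot and the scene stay as the last step left them, time stands still between calls to the robot, and variables do not carry over. Pictures are saved under pics/ and viewed, at most 11 in all, crops included, and the job is handed in when it is done.

Besides the shell and the picture viewer there is one more tool, called after "Emit:" by a JSON object that holds its "api" and its "payload", one argument or row to a line. arm_command: Moves the arm, as the interface text tells. Its arguments: {"type":"object","properties":{"targets":{"type":"array","items":{"type":"array","items":{"type":"array","items":{"type":"number"}}}},"jaw":{"type":"number"},"newtons":{"type":"number"}},"required":["targets"]}

```bash
mkdir -p pics; ls
cat > h.py <<'E'
import numpy as np, cv2
from scipy.spatial.transform import Rotation as R
from cell import arm
def grab(n):
    im=arm.get_image(n); np.save(f'/tmp/{n}.npy',im,allow_pickle=True); return im
def load(n): return np.load(f'/tmp/{n}.npy',allow_pickle=True).item()
def rot(im):
    r=np.array(im['rotation'],float); return r if r.shape==(3,3) else R.from_rotvec(r).as_matrix()
def cloud(im):
    h,w=im['z_map'].shape; u,v=np.meshgrid(np.arange(w),np.arange(h))
    K=np.array([[im['fx'],0,im['cx']],[0,im['fy'],im['cy']],[0,0,1]])
    p=cv2.undistortPoints(np.stack([u,v],-1).reshape(-1,1,2).astype(np.float64),K,np.array(im['dist'])).reshape(h,w,2)
    z=im['z_map'][...,None]; c=np.concatenate([p*z,z],-1)
    return c@rot(im).T+np.array(im['xyz'])
def save(im,name,crop=None,s=1):
    a=im['pixels'][...,::-1]
    if crop: x0,y0,x1,y1=crop; a=a[y0:y1,x0:x1]
    cv2.imwrite('pics/'+name,cv2.resize(a,None,fx=s,fy=s,interpolation=cv2.INTER_CUBIC))
E
python3 - <<'E'
from h import *
for n in('side','top'):
    im=grab(n); save(im,n+'1.png',None,1.5); print(n,im['xyz'],im['rotation'],im['fx'],im['dist'])
print(arm.observe())
E
```

```text
pics
side [ 0.2227756  -0.32007215  0.58986784] [-2.25055274  0.96812825 -0.36261188] 360.18346419955486 [-0.01264951  0.          0.          0.          0.        ]
top [0.50563035 0.01920211 0.99823429] [-2.19537896  2.15715723 -0.11520597] 364.6269075492764 [-0.0981456  0.         0.         0.         0.       ]
{'clock': 0.1, 'joints': array([-1.41062407,  0.43512999,  0.02494596,  1.57400823, -0.01160153,
        1.13402823, -0.07507425]), 'dq': array([ 0.00028924, -0.00022753, -0.00149765, -0.00266932, -0.00026141,
        0.00138386, -0.0001096 ]), 'joint_efforts': array([ 2.26714088e-03, -6.69124317e+01,  9.87263024e-01, -3.15142572e+01,
       -6.05416344e-02,  3.73379875e-02,  4.06411868e-05]), 'position': array([0.16226758, 0.6031073 , 0.24503679]), 'ee_rot': array([-4.11595737e-01, -3.11444064e+00,  2.24180226e-03]), 'force': array([ 0.28793563,  0.07671659, -0.35214707]), 'ft_torque': array([0.00197819, 0.05209687, 0.00474878]), 'gripper_force': 0.0, 'width': 1.001352189784013}
```

View pics/side1.png

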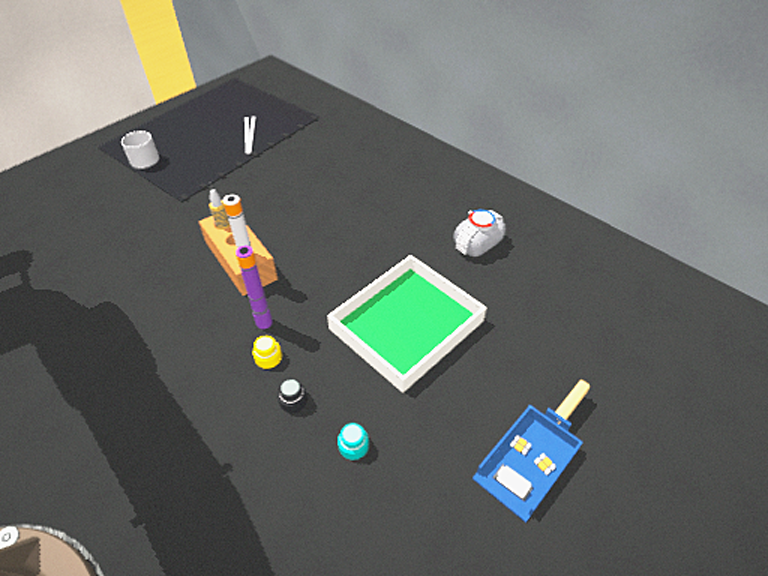

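View pics/top1.png

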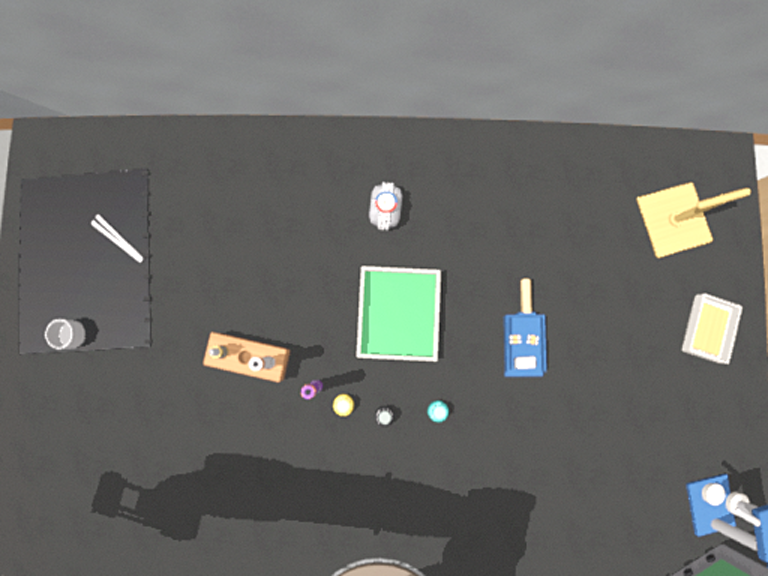

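Side view (1.5x): the torch-shaped things are the silver one with an orange cap in the stand (235,215) and a purple one standing free (255,290). The silver (aluminium) one fits. The loupe-shaped things are yellow (267,352), black (291,393) and cyan (353,441), and the black one is the listed loupe. The scoop is at (530,460) with its handle at (573,400), the dish at (407,320) and the watch at (480,232). The crop below should confirm this while I measure.

Run:
```python
from h import *
s=load('side');t=load('top')
save(s,'crop_side.png',(110,105,250,285),3.3)
C={n:cloud(load(n)) for n in('side','top')}
for n in C:
    c=C[n]; px=load(n)['pixels'].astype(int); r,g,b=px[...,0],px[...,1],px[...,2]
    def rep(k,m):
        m=m&(load(n)['z_map']>0)
        p=c[m]; 
        if len(p)<5: print(n,k,len(p));return
        rect=cv2.minAreaRect(p[:,:2].astype(np.float32)*1000)
        print(n,k,len(p),'med',np.median(p,0).round(3),'rect',np.round(rect[0],1),np.round(rect[1],1),round(rect[2],1),'zr',np.percentile(p[:,2],[2,98]).round(3))
    X,Y,Z=c[...,0],c[...,1],c[...,2]
    rep('green',(g>150)&(r<90)&(b<150)&(Z<.02)&(Z>-.01)&(X>.3)&(X<.8)&(abs(Y)<.2))
    rep('blue',(b>120)&(r<80)&(g<130)&(Y<-.1)&(Y>-.4)&(X>.3)&(X<.7)&(Z<.05))
    rep('handle',(r>150)&(g>120)&(b<200)&(r-b>40)&(Y<-.15)&(Y>-.35)&(X>.5)&(X<.75)&(Z>.012)&(Z<.06))
    rep('purple',(r>80)&(g<70)&(b>80)&(X>.25)&(X<.6)&(Y>0)&(Y<.4))
    rep('standtop',(abs(Z-.045)<.006)&(Y>.12)&(Y<.45)&(X>.3)&(X<.6)&(r-b>40))
    rep('tall>.125',(Z>.127)&(Z<.17)&(Y>.05)&(Y<.4)&(X>.3)&(X<.6))
    rep('vice',(Z>.09)&(Z<.127)&(Y>.05)&(Y<.45)&(X>.3)&(X<.6))
    rep('wallrim',(abs(Z-.03)<.004)&(Y>-.16)&(Y<.14)&(X>.35)&(X<.7)&(np.minimum(r,np.minimum(g,b))>150))
    rep('objs loupe',(Z>.01)&(Z<.05)&(Y>-.04)&(Y<.05)&(X>.25)&(X<.4))
    rep('yellow',(Z>.008)&(Z<.05)&(r>150)&(b<90)&(Y>-.04)&(Y<.15)&(X>.25)&(X<.42))
    rep('cyan',(Z>.008)&(Z<.05)&(r<90)&(b>120)&(g>120)&(Y>-.2)&(Y<.05)&(X>.25)&(X<.42))
    rep('watch',(Z>.008)&(Z<.07)&(Y>-.1)&(Y<.1)&(X>.68)&(X<.9))
```

```text
side green 3099 med [ 0.57  -0.026  0.006] rect [513.1 -31.4] [281.2 139.3] 8.2 zr [0.004 0.008]
side blue 736 med [ 0.539 -0.235  0.003] rect [ 464.3 -221. ] [122.  274.4] 53.4 zr [-0.001  0.028]
side handle 162 med [ 0.603 -0.26   0.03 ] rect [ 602.1 -257.6] [64.1 14.1] 1.0 zr [0.022 0.032]
side purple 142 med [0.438 0.11  0.056] rect [454.4 134.5] [71.5 18.6] 45.2 zr [-0.002  0.117]
side standtop 602 med [0.478 0.23  0.043] rect [486.  240.1] [138.6  56.4] 78.7 zr [0.04  0.046]
side tall>.125 255 med [0.468 0.189 0.138] rect [456.4 157.8] [111.7  20. ] 63.0 zr [0.128 0.148]
side vice 336 med [0.469 0.19  0.107] rect [470.3 192.7] [186.4  29.1] 68.5 zr [0.091 0.126]
side wallrim 937 med [ 0.494 -0.022  0.029] rect [510.6 -20.1] [189.7 278.2] 88.5 zr [0.026 0.032]
side objs loupe 298 med [ 0.382 -0.011  0.029] rect [384.3  -7.2] [30. 32.] 84.8 zr [0.011 0.032]
side yellow 163 med [0.398 0.058 0.017] rect [403.5  64.9] [32.4 29.5] 5.2 zr [0.008 0.031]
side cyan 183 med [ 0.388 -0.11   0.017] rect [ 393.8 -103.7] [29.6 33.6] 65.1 zr [0.009 0.031]
side watch 775 med [ 0.748 -0.011  0.0
[... 420 characters left out ...]
0.002 0.09 ]
top standtop 826 med [0.488 0.246 0.045] rect [485.4 241.4] [136.4  56.4] 78.4 zr [0.04  0.048]
top tall>.125 129 med [0.445 0.127 0.142] rect [455.8 158. ] [108.5  19.4] 62.5 zr [0.13  0.151]
top vice 63 med [0.484 0.195 0.103] rect [471.6 195.6] [188.6  25.7] 71.6 zr [0.092 0.126]
top wallrim 535 med [ 0.492 -0.01   0.03 ] rect [511.2 -19.1] [192.9 274. ] 88.5 zr [0.027 0.034]
top objs loupe 128 med [ 0.386 -0.004  0.03 ] rect [384.4  -4.8] [29.4 32. ] 1.1 zr [0.014 0.035]
top yellow 4
top cyan 5 med [ 0.398 -0.117  0.016] rect [ 401.3 -113.7] [22.6  4.8] 26.1 zr [0.012 0.019]
top watch 557 med [ 0.757 -0.     0.042] rect [ 7.63e+02 -2.00e-01] [56.1 82.4] 83.8 zr [0.02  0.056]
```

View pics/crop_side.png

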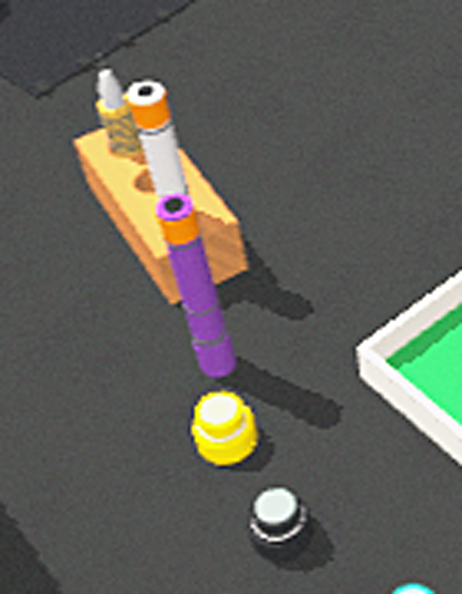

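The crop confirms it. The silver torch with the orange cap stands in the stand's near bore at (150,100) in the crop, and the pin vice is in the far bore at (110,105). The purple decoy is at (195,280) and the black loupe at (278,520). Next I refine the few positions that matter.

Run:
```python
from h import *
for n in('side','top'):
    im=load(n); c=cloud(im); px=im['pixels'].astype(int); r,g,b=[px[...,i] for i in range(3)]
    X,Y,Z=[c[...,i] for i in range(3)]; ok=im['z_map']>0
    def rect(k,m):
        p=c[m&ok]; q=cv2.minAreaRect(p[:,:2].astype(np.float32)*1000); print(n,k,len(p),np.round(q[0],1),np.round(q[1],1),round(q[2],1),'med',np.median(p,0).round(3))
    rect('dishrim',(abs(Z-.03)<.005)&(X>.41)&(X<.62)&(Y>-.12)&(Y<.085)&(np.min(px,-1)>120))
    rect('green',(g>120)&(g-r>60)&(g-b>40)&(X>.41)&(X<.62)&(Y>-.12)&(Y<.085))
    rect('silver top',(Z>.142)&(Z<.156)&(np.hypot(X-.477,Y-.2)<.03))
    rect('silver shaft',(Z>.10)&(Z<.142)&(np.hypot(X-.477,Y-.2)<.03))
    rect('handle',(Z>.024)&(Z<.04)&(X>.575)&(X<.65)&(abs(Y+.257)<.02))
    rect('pan all',(Z>.015)&(Z<.03)&(X<.575)&(X>.42)&(abs(Y+.257)<.06)&(b-r>40))
    rect('pan floor',(b-r>40)&(X<.6)&(X>.42)&(abs(Y+.257)<.06))
```

```text
side dishrim 502 [515.1 -11.9] [168.7 216. ] 87.8 med [ 0.513 -0.031  0.028]
side green 2648 [562.7 -22.1] [122.4 116.8] 88.4 med [ 0.559 -0.026  0.006]
side silver top 70 [476.5 198.6] [20.7 19.5] 55.2 med [0.476 0.197 0.146]
side silver shaft 172 [475.  194.3] [11. 20.] 58.7 med [0.474 0.192 0.122]
side handle 238 [ 604.7 -257.5] [58.9 14. ] 1.2 med [ 0.603 -0.258  0.03 ]
side pan all 404 [ 521.  -258.8] [107.3  70.5] 0.9 med [ 0.552 -0.259  0.019]
side pan floor 2539 [ 526.9 -256.8] [135.9  74.3] 1.0 med [ 0.519 -0.259  0.002]
top dishrim 247 [515.5 -10.8] [169.9 211.7] 88.3 med [ 0.523 -0.016  0.03 ]
top green 2163 [557.5 -27.3] [128.6 126.1] 88.4 med [ 0.557 -0.027  0.007]
top silver top 54 [476.4 199. ] [16.4 17.8] 49.3 med [0.476 0.199 0.148]
top silver shaft 25 [476.1 193.5] [ 5.3 17.5] 83.2 med [0.478 0.192 0.119]
top handle 120 [ 604.2 -255.6] [57.1 15.5] 0.8 med [ 0.603 -0.254  0.031]
top pan all 167 [ 520.3 -257.4] [107.4  72.6] 1.6 med [ 0.533 -0.252  0.019]
top pan floor 957 [ 517.1 -260.9] [116.3  80.6] 1.4 med [ 0.517 -0.259  0.003]
```

```bash
cat >> h.py <<'E'
def down(yaw,tilt=0,tiltaxis=(0,1,0)):
    "tool z down, tool y at yaw from world +y, then world tilt"
    c,s=np.cos(yaw),np.sin(yaw)
    M=np.array([[-c,-s,0],[-s,c,0],[0,0,-1.]])
    return R.from_rotvec(np.array(tiltaxis,float)*tilt).as_matrix()@M
def rel(pt,Rt,o=None):
    o=o or arm.observe(); R0=R.from_rotvec(o['ee_rot']).as_matrix()
    pt=np.array(pt); d=pt-o['position']
    print('t',round(o['clock'],2),'pos',o['position'].round(4),'F',np.round(o['force'],1),'w',round(o['width'],3),'gf',round(o['gripper_force'],1))
    print('turn first (tool rv):',R.from_matrix(R0.T@Rt).as_rotvec().round(4),'then shift in new axes:',(Rt.T@d).round(4),'| shift in present axes:',(R0.T@d).round(4))
E
python3 - <<'E'
from h import *
rel([.605,-.257,.13],down(.017)); print(R.from_rotvec(arm.observe()['ee_rot']).as_matrix().round(3))
E
```

```text
t 0.1 pos [0.1623 0.6031 0.245 ] F [ 0.3  0.1 -0.4] w 1.001 gf 0.0
turn first (tool rv): [-1.400e-03 -1.000e-04 -2.798e-01] then shift in new axes: [-0.428  -0.8675  0.115 ] | shift in present axes: [-0.651  -0.7154  0.1161]
[[-0.966  0.26  -0.   ]
 [ 0.26   0.966 -0.001]
 [-0.    -0.001 -1.   ]]
```

Emit:
{"api": "arm_command", "payload": {
  "targets": [
    [[0, 0, 0, 0, 0, -0.14], [0, 0, 0, 0, 0, -0.14], [-0.024, -0.048, 0, 0, 0, 0], [-0.024, -0.048, 0, 0, 0, 0], [-0.024, -0.048, 0, 0, 0, 0], [-0.024, -0.048, 0, 0, 0, 0], [-0.024, -0.048, 0, 0, 0, 0], [-0.024, -0.048, 0, 0, 0, 0], [-0.024, -0.048, 0, 0, 0, 0], [-0.024, -0.048, 0, 0, 0, 0]]
  ],
  "jaw": 0.06,
  "newtons": 50
}}

```text
clock: 1.35
position: [0.3614, 0.2212, 0.2457]
ee_rot: [-0.027, 3.141, 0.0]
force: [0.1, 0.1, 0.1]
width: 0.651
gripper_force: 0.0
```

Emit:
{"api": "arm_command", "payload": {
  "targets": [
    [[-0.024, -0.048, 0, 0, 0, 0], [-0.024, -0.048, 0, 0, 0, 0], [-0.024, -0.048, 0, 0, 0, 0], [-0.024, -0.048, 0, 0, 0, 0], [-0.024, -0.048, 0, 0, 0, 0], [-0.024, -0.048, 0, 0, 0, 0], [-0.024, -0.048, 0.02, 0, 0, 0], [-0.024, -0.048, 0.02, 0, 0, 0], [-0.024, -0.048, 0.02, 0, 0, 0], [0, 0, 0, 0, 0, 0]]
  ]
}}

```text
clock: 2.6
position: [0.5835, -0.2099, 0.1833]
ee_rot: [0.018, -3.138, 0.003]
force: [0.6, 0.6, 0.4]
width: 0.656
gripper_force: 0.0
```

Run:
```python
from h import *
rel([.605,-.257,.025],down(.017))
```

```text
t 2.6 pos [ 0.5835 -0.2099  0.1833] F [0.6 0.6 0.4] w 0.656 gf 0.0
turn first (tool rv): [-0.0022 -0.0035 -0.0053] then shift in new axes: [-0.0207 -0.0475  0.1583] | shift in present axes: [-0.0215 -0.047   0.1583]
```

Emit:
{"api": "arm_command", "payload": {
  "targets": [
    [[0, 0, 0, 0, 0, 0], [0, 0, 0, 0, 0, 0]]
  ]
}}

```text
clock: 2.85
position: [0.5844, -0.2038, 0.1862]
ee_rot: [-0.03, 3.141, 0.001]
force: [-0.7, 0.6, 0.3]
width: 0.656
gripper_force: 0.0
```

Run:
```python
from h import *
rel([.605,-.257,.026],down(.017))
```

```text
t 2.85 pos [ 0.5844 -0.2038  0.1862] F [-0.7  0.6  0.3] w 0.656 gf 0.0
turn first (tool rv): [0.0009 0.0005 0.002 ] then shift in new axes: [-0.0197 -0.0536  0.1602] | shift in present axes: [-0.0195 -0.0537  0.1601]
```

Emit:
{"api": "arm_command", "payload": {
  "targets": [
    [[-0.007, -0.018, 0.02, 0, 0, 0], [-0.007, -0.018, 0.03, 0, 0, 0], [-0.006, -0.018, 0.03, 0, 0, 0], [0, 0, 0.03, 0, 0, 0], [0, 0, 0.02, 0, 0, 0], [0, 0, 0.01, 0, 0, 0], [0, 0, 0, 0, 0, 0], [0, 0, 0, 0, 0, 0]]
  ]
}}

```text
clock: 3.85
position: [0.6059, -0.2591, 0.0469]
ee_rot: [-0.027, 3.14, -0.001]
force: [-0.4, 0.5, -0.3]
width: 0.655
gripper_force: 0.0
```

Run:
```python
from h import *
rel([.605,-.257,.026],down(.017))
im=grab('side'); save(im,'s2.png',(290,220,420,370),4)
```

```text
t 3.85 pos [ 0.6059 -0.2591  0.0469] F [-0.4  0.5 -0.3] w 0.655 gf 0.0
turn first (tool rv): [-0.0005  0.0016  0.0004] then shift in new axes: [0.0009 0.0021 0.0209] | shift in present axes: [0.0009 0.0021 0.0209]
```

View pics/s2.png

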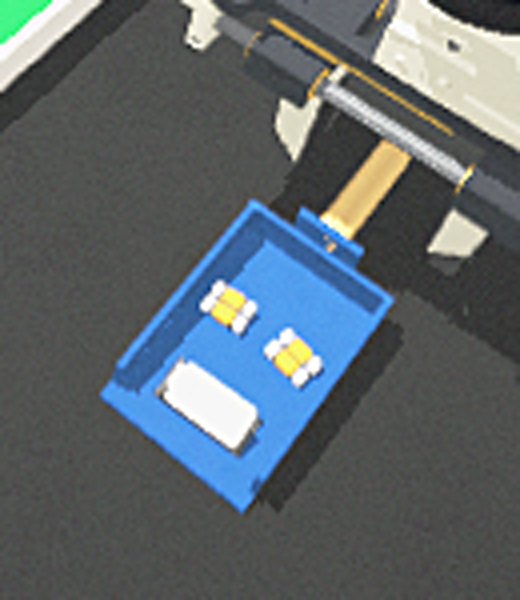

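The open fingers straddle the handle, at (290,130) and (460,230) with the handle at (370,190), and the parts lie still in the pan. I lower and close.

Emit:
{"api": "arm_command", "payload": {
  "targets": [
    [[0.001, 0.002, 0.01, 0, 0, 0], [0, 0, 0.01, 0, 0, 0], [0, 0, 0, 0, 0, 0]]
  ]
}}

```text
clock: 4.28
position: [0.6034, -0.2566, 0.0244]
ee_rot: [0.027, -3.139, -0.001]
force: [-0.3, 0.7, 0.1]
width: 0.654
gripper_force: 0.0
```

Emit:
{"api": "arm_command", "payload": {
  "targets": [
    [[0, 0, 0, 0, 0, 0], [0, 0, 0, 0, 0, 0], [0, 0, 0, 0, 0, 0], [0, 0, 0, 0, 0, 0], [0, 0, 0, 0, 0, 0], [0, 0, 0, 0, 0, 0]]
  ],
  "jaw": 0.0,
  "newtons": 55
}}

```text
clock: 5.03
position: [0.6042, -0.257, 0.0258]
ee_rot: [-0.027, 3.141, 0.0]
force: [0.1, 0.0, 1.6]
width: 0.146
gripper_force: 55.0
```

Emit:
{"api": "arm_command", "payload": {
  "targets": [
    [[0, 0, -0.01, 0, 0, 0], [0, 0, -0.02, 0, 0, 0], [0, 0, -0.02, 0, 0, 0], [0, 0, -0.02, 0, 0, 0], [0, 0, -0.02, 0, 0, 0], [0, 0, -0.01, 0, 0, 0], [0, 0, 0, 0, 0, 0]]
  ]
}}

```text
clock: 5.9
position: [0.6046, -0.2571, 0.1266]
ee_rot: [-0.027, 3.14, -0.001]
force: [-0.0, 0.2, -1.2]
width: 0.149
gripper_force: 55.0
```

Run:
```python
from h import *
th=np.radians(18); L=np.array([.57,-.027,.09])
for th,L in((18,[.57,-.027,.10]),(18,[.57,-.027,.055]),(48,[.57,-.027,.055])):
    Rt=down(-.0,-np.radians(th)); pt=np.array(L)-Rt@np.array([.14,0,.024]); print(th,pt.round(3),Rt[:,2].round(2)); rel(pt,Rt)
im=grab('side'); save(im,'s3.png',(270,180,450,350),3.3)
```

```text
18 [ 0.696 -0.027  0.166] [ 0.31  0.   -0.95]
t 5.9 pos [ 0.6046 -0.2571  0.1266] F [-0.   0.2 -1.2] w 0.149 gf 55.0
turn first (tool rv): [ 0.0024 -0.3129  0.0171] then shift in new axes: [-0.0989  0.2301 -0.0094] | shift in present axes: [-0.0952  0.2285 -0.0395]
18 [ 0.696 -0.027  0.121] [ 0.31  0.   -0.95]
t 5.9 pos [ 0.6046 -0.2571  0.1266] F [-0.   0.2 -1.2] w 0.149 gf 55.0
turn first (tool rv): [ 0.0024 -0.3129  0.0171] then shift in new axes: [-0.085   0.2301  0.0334] | shift in present axes: [-0.0951  0.2285  0.0055]
48 [ 0.646 -0.027  0.175] [ 0.74  0.   -0.67]
t 5.9 pos [ 0.6046 -0.2571  0.1266] F [-0.   0.2 -1.2] w 0.149 gf 55.0
turn first (tool rv): [ 0.0069 -0.8364  0.0163] then shift in new axes: [-0.0637  0.2301 -0.0018] | shift in present axes: [-0.0453  0.2294 -0.0486]
```

View pics/s3.png

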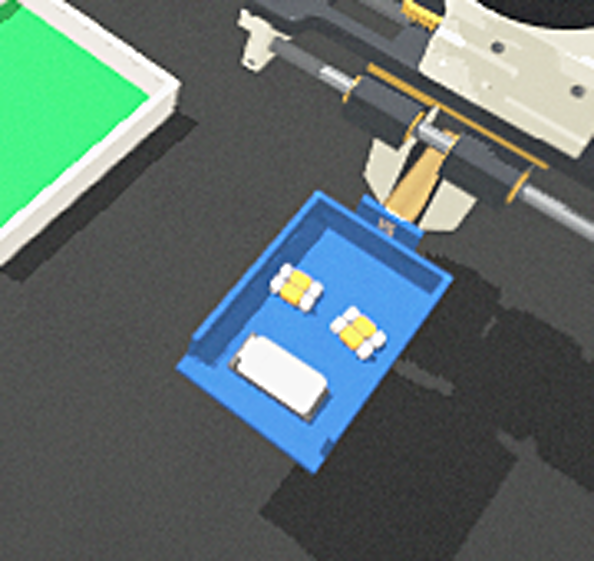

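The scoop is lifted and roughly level. The parts are in place at (297,287), (358,332) and (280,375). Next I tilt 18° about the lip, then carry it over.

Emit:
{"api": "arm_command", "payload": {
  "targets": [
    [[0.0014, 0, -0.0073, 0, -0.0525, 0], [0.0014, 0, -0.0073, 0, -0.0525, 0], [0.0014, 0, -0.0073, 0, -0.0525, 0], [0.0014, 0, -0.0073, 0, -0.0525, 0], [0.0014, 0, -0.0073, 0, -0.0525, 0], [0.0014, 0, -0.0073, 0, -0.0525, 0], [0, 0, 0, 0, 0, 0], [0, 0, 0, 0, 0, 0]]
  ]
}}

```text
clock: 6.95
position: [0.5902, -0.257, 0.1673]
ee_rot: [-0.024, 2.828, 0.005]
force: [-0.2, -0.3, -1.7]
width: 0.145
gripper_force: 55.0
```

Run:
```python
from h import *
im=grab('side'); save(im,'s4.png',(270,150,450,350),3)
Rt=down(.01,-np.radians(18))
for z in (.10,.05):
  pt=np.array([.57,-.027,z])-Rt@np.array([.14,0,.024]); print(pt.round(3)); rel(pt,Rt)
c=cloud(im); px=im['pixels'].astype(int); m=(px[...,2]-px[...,0]>40)&(abs(c[...,1]+.257)<.05)&(c[...,0]>.4)&(c[...,0]<.6)&(c[...,2]>.05)
p=c[m]; x=p[:,0]; print('pan x',np.percentile(x,[1,99])); 
q=p[(np.abs(p[:,1]+.257)<.02)]; f=np.polyfit(q[:,0],q[:,2],1); print('floor slope deg',np.degrees(np.arctan(f[0])),'z at lip',q[q[:,0]<np.percentile(x,3)][:,2].mean() )
```

```text
[ 0.696 -0.026  0.166]
t 7.0 pos [ 0.5905 -0.2569  0.1673] F [ 0.5  0.5 -1.3] w 0.147 gf 55.0
turn first (tool rv): [ 0.0058 -0.0006  0.0068] then shift in new axes: [-0.1021  0.2303  0.0336] | shift in present axes: [-0.1036  0.2294  0.0349]
[ 0.696 -0.026  0.116]
t 7.0 pos [ 0.5905 -0.2569  0.1673] F [ 0.5  0.5 -1.3] w 0.147 gf 55.0
turn first (tool rv): [ 0.0058 -0.0006  0.0068] then shift in new axes: [-0.0866  0.2304  0.0812] | shift in present axes: [-0.0882  0.2294  0.0825]
pan x [0.46078193 0.56141584]
floor slope deg 22.896647262873365 z at lip 0.09965536835282408
```

Emit:
{"api": "arm_command", "payload": {
  "targets": [
    [[-0.005, 0.011, 0.0017, 0, 0, 0], [-0.01, 0.022, 0.0034, 0, 0, 0], [-0.014, 0.032, 0.005, 0, 0, 0], [-0.014, 0.032, 0.005, 0, 0, 0], [-0.014, 0.032, 0.005, 0, 0, 0], [-0.014, 0.032, 0.005, 0, 0, 0], [-0.014, 0.032, 0.005, 0, 0, 0], [-0.01, 0.022, 0.0034, 0, 0, 0], [-0.005, 0.011, 0.0017, 0, 0, 0], [0, 0, 0, 0, 0, 0]]
  ]
}}

```text
clock: 8.25
position: [0.6925, -0.0281, 0.165]
ee_rot: [-0.027, 2.827, 0.004]
force: [0.5, -1.1, -1.4]
width: 0.148
gripper_force: 55.0
```

Run:
```python
from h import *
im=grab('side'); save(im,'s4.png',(190,130,390,280),3.5)
Rt=down(.01,-np.radians(18))
pt=np.array([.57,-.027,.05])-Rt@np.array([.14,0,.024]); print(pt.round(3)); rel(pt,Rt)
```

```text
[ 0.696 -0.026  0.116]
t 8.3 pos [ 0.6921 -0.0297  0.1652] F [-0.5 -0.8 -1.6] w 0.148 gf 55.0
turn first (tool rv): [0.0049 0.0004 0.0067] then shift in new axes: [0.0117 0.0042 0.0478] | shift in present axes: [0.0117 0.004  0.0478]
```

View pics/s4.png

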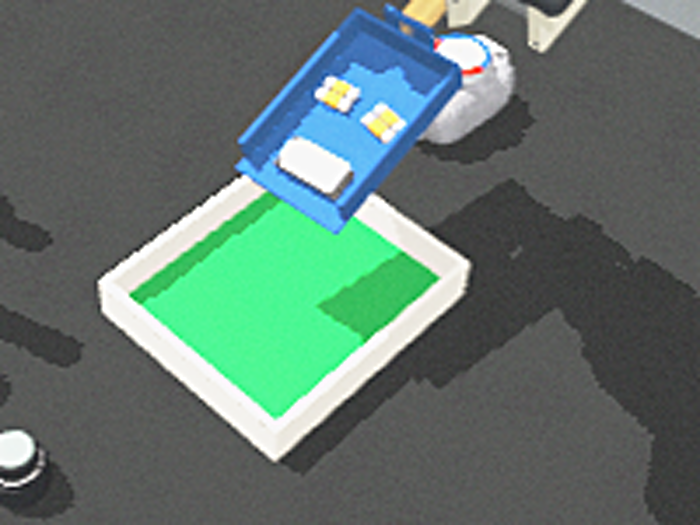

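The scoop is over the dish with the parts in it, and the lip at (340,215) is above the lining. The gripper is clear of the watch at (470,85). I lower and tip.

Emit:
{"api": "arm_command", "payload": {
  "targets": [
    [[0.003, 0.001, 0.014, 0, 0, 0], [0.004, 0.002, 0.018, 0, 0, 0], [0.004, 0.001, 0.014, 0, 0, 0], [0, 0, 0, 0, 0, 0]]
  ]
}}

```text
clock: 8.8
position: [0.6947, -0.0255, 0.116]
ee_rot: [-0.024, 2.83, 0.004]
force: [-0.8, -0.1, -1.2]
width: 0.144
gripper_force: 55.0
```

Emit:
{"api": "arm_command", "payload": {
  "targets": [
    [[0.002, 0, -0.0097, 0, -0.07, 0], [0.002, 0, -0.0097, 0, -0.07, 0], [0.002, 0, -0.0097, 0, -0.07, 0], [0.002, 0, -0.0097, 0, -0.07, 0], [0.002, 0, -0.0097, 0, -0.07, 0], [0.002, 0, -0.0097, 0, -0.07, 0], [0.002, 0, -0.0097, 0, -0.07, 0], [0.002, 0, -0.0097, 0, -0.07, 0], [0, 0, 0, 0, 0, 0], [0, 0, 0, 0, 0, 0]]
  ]
}}

```text
clock: 10.05
position: [0.6711, 0.0019, 0.2168]
ee_rot: [0.018, 2.455, 0.005]
force: [-0.6, 0.3, -1.2]
width: 0.147
gripper_force: 55.0
```

Emit:
{"api": "arm_command", "payload": {
  "targets": [
    [[0, 0, 0, 0, 0, 0], [0, 0, 0, 0, 0, 0], [0, 0, 0, 0, 0, 0], [0, 0, 0, 0, 0, 0]]
  ]
}}

```text
clock: 10.55
position: [0.6711, 0.0016, 0.2169]
ee_rot: [0.018, 2.454, 0.004]
force: [0.1, -0.6, -1.7]
width: 0.145
gripper_force: 55.0
```

Run:
```python
from h import *
im=grab('side'); save(im,'s5.png',(190,130,390,280),3.5)
Rt=down(.017); rel([.605,-.257,.13],Rt)
Rt=down(.01,-np.radians(18)); rel(np.array([.57,-.027,.1])-Rt@np.array([.14,0,.024]),Rt)
```

```text
t 10.6 pos [0.6711 0.0016 0.217 ] F [ 0.9  0.9 -1.2] w 0.149 gf 55.0
turn first (tool rv): [-0.0028  0.6873 -0.0306] then shift in new axes: [ 0.0705 -0.2574  0.087 ] | shift in present axes: [ 0.1026 -0.26    0.0258]
t 10.6 pos [0.6711 0.0016 0.217 ] F [ 0.9  0.9 -1.2] w 0.149 gf 55.0
turn first (tool rv): [-0.0011  0.3731 -0.0243] then shift in new axes: [-0.0074 -0.0272  0.056 ] | shift in present axes: [ 0.0128 -0.0272  0.055 ]
```

View pics/s5.png

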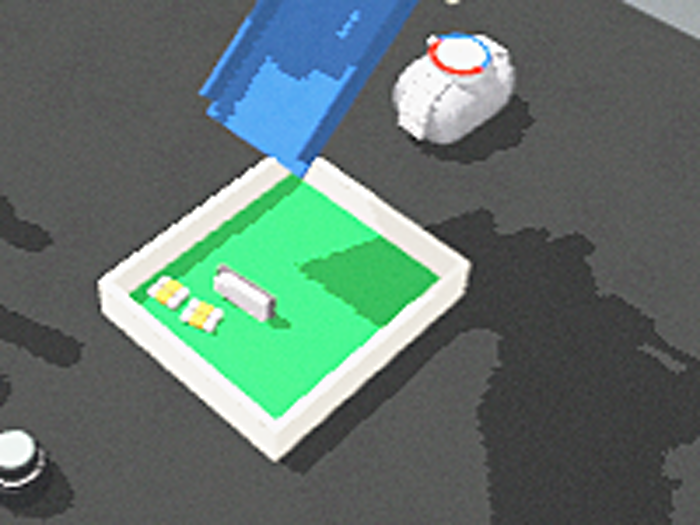

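All three parts slid into the dish, at (168,293), (203,316) and (245,292). The arm stopped at about 39° tilt with the lip higher than planned (~0.11), so I bring the lip down while still tipped to meet step 1 surely.

Emit:
{"api": "arm_command", "payload": {
  "targets": [
    [[0.008, -0.007, 0.01, 0, 0, 0], [0.009, -0.007, 0.011, 0, 0, 0], [0.008, -0.006, 0.01, 0, 0, 0], [0, 0, 0, 0, 0, 0], [0, 0, 0, 0, 0, 0], [0, 0, 0, 0, 0, 0]]
  ]
}}

```text
clock: 11.35
position: [0.6768, -0.01, 0.1933]
ee_rot: [0.036, 2.486, -0.003]
force: [-0.3, 0.7, -0.9]
width: 0.147
gripper_force: 55.0
```

Run:
```python
from h import *
o=arm.observe(); M=R.from_rotvec(o['ee_rot']).as_matrix(); print('lip',(o['position']+M@[.14,0,.024]).round(3),'tilt',np.degrees(np.arccos(-M[2,2])).round(1),o['joints'].round(2))
im=grab('side'); c=cloud(im); px=im['pixels'].astype(int)
m=(abs(c[...,0]-.559)<.074)&(abs(c[...,1]+.027)<.064)&(c[...,2]>.009)&(c[...,2]<.035)&(px.min(-1)>100)
n,l,s,ce=cv2.connectedComponentsWithStats(m.astype(np.uint8))
for i in range(1,n):
    if s[i,4]>10: print(s[i,4],np.median(c[l==i],0).round(3))
Rt=down(.017,-np.radians(5)); rel([.605,-.257,.13],Rt)
Rt=down(.01,-np.radians(18)); rel(o['position']+[0,0,.04],Rt)
```

```text
lip [ 0.581 -0.007  0.089] tilt 37.6 [-0.5   0.36  0.51  2.14 -1.32  0.12  2.74]
140 [ 0.545 -0.016  0.023]
55 [0.522 0.022 0.011]
372 [ 0.489 -0.031  0.024]
57 [ 0.524 -0.004  0.011]
t 11.4 pos [ 0.6768 -0.01    0.1934] F [ 0.6  0.2 -0.9] w 0.146 gf 55.0
turn first (tool rv): [-0.0085  0.5686 -0.0444] then shift in new axes: [ 0.0812 -0.2457  0.0569] | shift in present axes: [ 0.0892 -0.2493  0.0092]
t 11.4 pos [ 0.6768 -0.01    0.1934] F [ 0.6  0.2 -0.9] w 0.146 gf 55.0
turn first (tool rv): [-0.0084  0.3417 -0.037 ] then shift in new axes: [-0.0124 -0.0001 -0.038 ] | shift in present axes: [-0.0244  0.0002 -0.0317]
```

Step 1's conditions hold: tilt 37.6°, lip at 0.089 m, parts at z ≈ 0.01–0.02 in the dish. Now I untilt and carry the scoop back.

Emit:
{"api": "arm_command", "payload": {
  "targets": [
    [[-0.0015, 0, 0.01, 0, 0.085, -0.01], [-0.0015, 0, 0.01, 0, 0.085, -0.01], [-0.0015, 0, 0.01, 0, 0.085, -0.01], [-0.0015, 0, 0.01, 0, 0.085, -0.01], [0, 0, 0, 0, 0, 0], [0, 0, 0, 0, 0, 0]]
  ]
}}

```text
clock: 12.15
position: [0.7021, -0.01, 0.1619]
ee_rot: [-0.014, 2.813, -0.01]
force: [0.1, -0.7, -1.2]
width: 0.148
gripper_force: 55.0
```

Run:
```python
from h import *
print(arm.observe()['joints'].round(2))
Rt=down(.017); rel([.605,-.257,.10],Rt)
```

```text
[-0.7   0.65  0.97  1.83 -0.87  0.73  2.27]
t 12.15 pos [ 0.7021 -0.01    0.1619] F [ 0.1 -0.7 -1.2] w 0.148 gf 55.0
turn first (tool rv): [-0.0097  0.3282 -0.0073] then shift in new axes: [ 0.1013 -0.2453  0.0619] | shift in present axes: [ 0.1145 -0.2457  0.0286]
```

Emit:
{"api": "arm_command", "payload": {
  "targets": [
    [[0.007, -0.015, 0, 0, 0, 0], [0.016, -0.033, 0, 0, 0, 0], [0.018, -0.04, 0, 0, 0, 0], [0.018, -0.04, 0, 0, 0, 0], [0.018, -0.04, 0, 0, 0, 0], [0.018, -0.04, 0, 0, 0, 0], [0.013, -0.026, 0, 0, 0, 0], [0.006, -0.012, 0, 0, 0, 0], [0, 0, 0, 0, 0.08, 0], [0, 0, 0, 0, 0.08, 0]]
  ]
}}

```text
clock: 13.4
position: [0.5948, -0.2587, 0.1284]
ee_rot: [-0.009, 2.975, -0.012]
force: [0.8, 1.1, -1.7]
width: 0.149
gripper_force: 55.0
```

Emit:
{"api": "arm_command", "payload": {
  "targets": [
    [[0, 0, 0, 0, 0.08, 0], [0, 0, 0, 0, 0.08, 0], [0, 0, 0, 0, 0, 0], [0, 0, 0, 0, 0, 0]]
  ]
}}

```text
clock: 13.9
position: [0.5957, -0.2578, 0.1276]
ee_rot: [-0.011, 3.133, -0.013]
force: [0.3, 0.4, -1.2]
width: 0.149
gripper_force: 55.0
```

Run:
```python
from h import *
print(arm.observe()['joints'].round(2))
Rt=down(.017); rel([.605,-.257,.026],Rt)
im=grab('side'); c=cloud(im); px=im['pixels'].astype(int)
m=(px[...,2]-px[...,0]>40)&(abs(c[...,1]+.257)<.05)&(c[...,0]>.4)&(c[...,0]<.56)&(c[...,2]>.03)
q=c[m&(abs(c[...,1]+.257)<.025)&(c[...,0]<.55)]; print(np.polyfit(q[:,0],q[:,2],1),q[:,0].min(), [q[(q[:,0]>a)&(q[:,0]<a+.015)][:,2].mean().round(4) for a in(.465,.49,.515,.54)])
```

```text
[-0.18  0.7   0.82  1.7  -0.59  1.    2.43]
t 13.9 pos [ 0.5957 -0.2578  0.1276] F [ 0.3  0.4 -1.2] w 0.149 gf 55.0
turn first (tool rv): [-0.0083  0.0089 -0.0097] then shift in new axes: [-0.0093  0.0006  0.1016] | shift in present axes: [-0.0084  0.0015  0.1016]
[0.01443831 0.0949242 ] 0.4510340884928546 [np.float64(0.1018), np.float64(0.1021), np.float64(0.1024), np.float64(0.1028)]
```

Emit:
{"api": "arm_command", "payload": {
  "targets": [
    [[-0.004, 0, 0.015, -0.004, 0.005, -0.005], [-0.004, 0, 0.025, -0.004, 0.004, -0.005], [0, 0, 0.025, 0, 0, 0], [0, 0, 0.02, 0, 0, 0], [0, 0, 0.01, 0, 0, 0], [0, 0, 0.004, 0, 0, 0], [0, 0, 0.003, 0, 0, 0], [0, 0, 0, 0, 0, 0]]
  ]
}}

```text
clock: 14.95
position: [0.6051, -0.2575, 0.0261]
ee_rot: [0.029, -3.14, 0.002]
force: [0.2, -0.1, -0.3]
width: 0.15
gripper_force: 55.0
```

Emit:
{"api": "arm_command", "payload": {
  "targets": [
    [[0, 0, 0, 0, 0, 0], [0, 0, 0, 0, 0, 0], [0, 0, 0, 0, 0, 0], [0, 0, 0, 0, 0, 0]]
  ],
  "jaw": 0.05,
  "newtons": 20
}}

```text
clock: 15.45
position: [0.6048, -0.2572, 0.0256]
ee_rot: [0.029, -3.14, 0.001]
force: [0.5, 0.1, -0.7]
width: 0.521
gripper_force: 0.0
```

Emit:
{"api": "arm_command", "payload": {
  "targets": [
    [[0, 0, -0.015, 0, 0, 0], [0, 0, -0.03, 0, 0, 0], [0, 0, -0.05, 0, 0, 0], [0, 0, -0.05, 0, 0, 0], [0, 0, -0.04, 0, 0, 0], [0, 0, -0.02, 0, 0, 0], [0, 0, 0, 0, 0, 0]]
  ]
}}

```text
clock: 16.32
position: [0.6056, -0.2575, 0.2318]
ee_rot: [-0.029, 3.141, -0.002]
force: [0.1, -0.0, 0.3]
width: 0.545
gripper_force: 0.0
```

Run:
```python
from h import *
print(arm.observe()['joints'].round(2))
for yaw in (-102,-90): rel([.4765,.199,.25],down(np.radians(yaw)))
im=grab('side'); c=cloud(im); px=im['pixels'].astype(int)
q=c[(px[...,2]-px[...,0]>40)&(abs(c[...,1]+.257)<.025)&(c[...,0]>.4)&(c[...,0]<.55)]; print(np.polyfit(q[:,0],q[:,2],1),[q[(q[:,0]>a)&(q[:,0]<a+.015)][:,2].mean().round(4) for a in(.465,.49,.515,.54)])
save(im,'s6.png',None,1.5)
```

```text
[-0.21  0.62  0.89  1.55 -0.5   1.21  2.36]
t 16.32 pos [ 0.6056 -0.2575  0.2318] F [ 0.1 -0.   0.3] w 0.545 gf 0.0
turn first (tool rv): [-7.0000e-04  1.2000e-03  1.7989e+00] then shift in new axes: [ 0.4196 -0.2212 -0.0182] | shift in present axes: [ 0.1205  0.4588 -0.0188]
t 16.32 pos [ 0.6056 -0.2575  0.2318] F [ 0.1 -0.   0.3] w 0.545 gf 0.0
turn first (tool rv): [-8.0000e-04  1.1000e-03  1.5895e+00] then shift in new axes: [ 0.4565 -0.1291 -0.0182] | shift in present axes: [ 0.1205  0.4588 -0.0188]
[0.00159195 0.00069365] [np.float64(0.0014), np.float64(0.0016), np.float64(0.0015), np.float64(0.0016)]
```

View pics/s6.png

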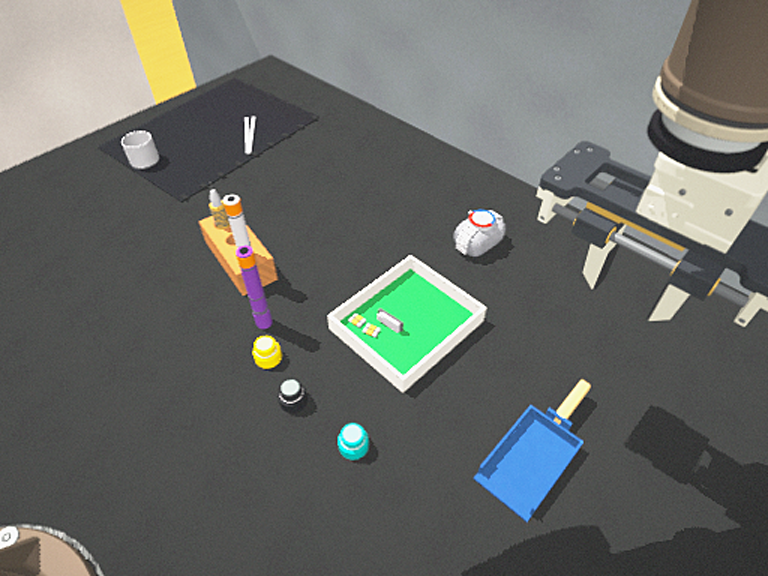

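The empty scoop lies flat and released at (530,460), and the parts are in the dish at (357,321), (372,330) and (390,321). On to the torch: turn first, then travel high.

Emit:
{"api": "arm_command", "payload": {
  "targets": [
    [[0, 0, 0, 0, 0, 0.18], [0, 0, 0, 0, 0, 0.18], [0, 0, 0, 0, 0, 0.18], [0, 0, 0, 0, 0, 0.18], [0, 0, 0, 0, 0, 0.18], [0, 0, 0, 0, 0, 0.18], [0, 0, 0, 0, 0, 0.18], [0, 0, 0, 0, 0, 0.18], [0, 0, 0, 0, 0, 0.18], [0, 0, 0, 0, 0, 0.18]]
  ],
  "jaw": 0.07
}}

```text
clock: 17.62
position: [0.6045, -0.2567, 0.2282]
ee_rot: [-2.446, -1.966, 0.006]
force: [-0.3, -0.6, 0.0]
width: 0.759
gripper_force: 0.0
```

Emit:
{"api": "arm_command", "payload": {
  "targets": [
    [[0.045, -0.023, -0.005, 0, 0, 0], [0.045, -0.023, -0.005, 0, 0, 0], [0.045, -0.023, -0.005, 0, 0, 0], [0.045, -0.023, -0.004, 0, 0, 0], [0.045, -0.023, 0, 0, 0, 0], [0.045, -0.023, 0, 0, 0, 0], [0.045, -0.023, 0, 0, 0, 0], [0.045, -0.023, 0, 0, 0, 0], [0.03, -0.02, 0, 0, 0, 0], [0, 0, 0, 0, 0, 0]]
  ]
}}

```text
clock: 18.88
position: [0.4852, 0.1701, 0.2475]
ee_rot: [-2.436, -1.981, 0.008]
force: [0.5, 0.1, -0.3]
width: 0.76
gripper_force: 0.0
```

Run:
```python
from h import *
print(arm.observe()['joints'].round(2))
rel([.4765,.199,.112],down(np.radians(-101.5)))
```

```text
[-1.33  0.49  1.29  1.89 -0.52  1.16 -0.05]
t 18.88 pos [0.4852 0.1701 0.2475] F [ 0.5  0.1 -0.3] w 0.76 gf 0.0
turn first (tool rv): [-0.0048  0.0028 -0.0042] then shift in new axes: [ 0.0265 -0.0143  0.1355] | shift in present axes: [ 0.0269 -0.0138  0.1355]
```

Emit:
{"api": "arm_command", "payload": {
  "targets": [
    [[0.015, -0.008, 0, -0.005, 0.003, -0.004], [0.012, -0.006, 0, 0, 0, 0], [0, 0, 0.02, 0, 0, 0], [0, 0, 0.02, 0, 0, 0], [0, 0, 0, 0, 0, 0], [0, 0, 0, 0, 0, 0]]
  ]
}}

```text
clock: 19.62
position: [0.4796, 0.1962, 0.21]
ee_rot: [2.438, 1.979, 0.006]
force: [0.8, 0.2, -0.1]
width: 0.758
gripper_force: 0.0
```

Run:
```python
from h import *
print(arm.observe()['joints'].round(2))
rel([.4765,.199,.112],down(np.radians(-101.5)))
```

```text
[-1.33  0.53  1.24  1.94 -0.57  1.08 -0.06]
t 19.62 pos [0.4796 0.1962 0.21  ] F [ 0.8  0.2 -0.1] w 0.758 gf 0.0
turn first (tool rv): [ 0.0037 -0.002  -0.0065] then shift in new axes: [ 0.0022 -0.0037  0.098 ] | shift in present axes: [ 0.0019 -0.004   0.098 ]
```

Emit:
{"api": "arm_command", "payload": {
  "targets": [
    [[0.002, -0.004, 0.02, 0.003, -0.002, -0.006], [0, 0, 0.025, 0, 0, 0], [0, 0, 0.025, 0, 0, 0], [0, 0, 0.018, 0, 0, 0], [0, 0, 0.01, 0, 0, 0], [0, 0, 0, 0, 0, 0], [0, 0, 0, 0, 0, 0]]
  ]
}}

```text
clock: 20.5
position: [0.4763, 0.1991, 0.112]
ee_rot: [2.432, 1.988, 0.001]
force: [0.3, 0.1, 0.6]
width: 0.763
gripper_force: 0.0
```

Run:
```python
from h import *
rel([.4765,.199,.112],down(np.radians(-101.5)))
im=grab('side'); save(im,'s7.png',(100,60,240,240),3.3)
```

```text
t 20.5 pos [0.4763 0.1991 0.112 ] F [0.3 0.1 0.6] w 0.763 gf 0.0
turn first (tool rv): [ 0.0009 -0.0005  0.0001] then shift in new axes: [-0.0001  0.0002  0.    ] | shift in present axes: [-0.0001  0.0002  0.    ]
```

View pics/s7.png

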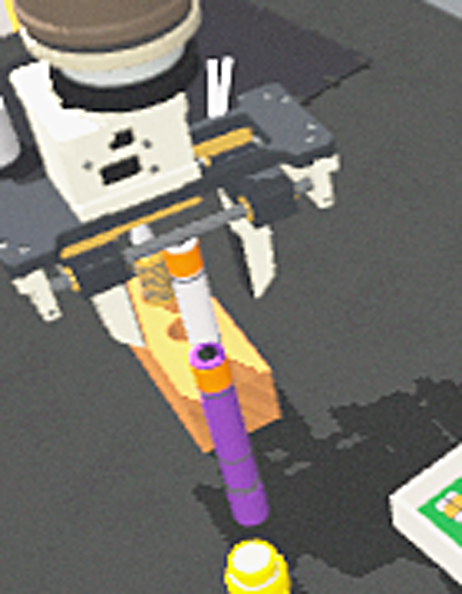

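The fingers straddle the silver torch at (195,290), with tips at (125,330) and (262,285). The pin vice and the purple decoy are clear. I close and draw up.

Emit:
{"api": "arm_command", "payload": {
  "targets": [
    [[0, 0, 0, 0, 0, 0], [0, 0, 0, 0, 0, 0], [0, 0, 0, 0, 0, 0], [0, 0, 0, 0, 0, 0], [0, 0, 0, 0, 0, 0], [0, 0, 0, 0, 0, 0]]
  ],
  "jaw": 0.0,
  "newtons": 35
}}

```text
clock: 21.3
position: [0.4767, 0.1989, 0.1116]
ee_rot: [2.432, 1.987, 0.002]
force: [1.5, -0.1, -2.6]
width: 0.211
gripper_force: 34.8
```

Emit:
{"api": "arm_command", "payload": {
  "targets": [
    [[0, 0, -0.01, 0, 0, 0], [0, 0, -0.02, 0, 0, 0], [0, 0, -0.03, 0, 0, 0], [0, 0, -0.03, 0, 0, 0], [0, 0, -0.03, 0, 0, 0], [0, 0, -0.02, 0, 0, 0], [0, 0, -0.01, 0, 0, 0], [0, 0, 0, 0, 0, 0]]
  ]
}}

```text
clock: 22.3
position: [0.4756, 0.1992, 0.2619]
ee_rot: [-2.432, -1.988, -0.001]
force: [-0.2, -0.6, -1.0]
width: 0.208
gripper_force: 34.9
```

```bash
cat > tgt.py <<'E'
from h import *
def target(haz,tilt,d=.10,g=.104):
    h=np.array([np.cos(haz),np.sin(haz),0]); u=h*np.sin(tilt)+np.array([0,0,np.cos(tilt)])
    ax=np.cross([0,0,1],h); Rt=R.from_rotvec(ax*tilt).as_matrix()@down(np.radians(-101.5))
    return np.array([.559,-.027,.007])+u*(d+g),Rt
E
python3 - <<'E'
from tgt import *
print(arm.observe()['joints'].round(2))
for a in (60,75):
    p,Rt=target(np.radians(a),np.radians(42)); print(a,p.round(3),Rt[:,2].round(2)); rel(p+[0,0,.06],Rt)
E
```

```text
[-1.39  0.45  1.27  1.87 -0.47  1.17 -0.16]
60 [0.627 0.091 0.159] [-0.33 -0.58 -0.74]
t 22.3 pos [0.4756 0.1992 0.2619] F [-0.2 -0.6 -1. ] w 0.208 gf 34.9
turn first (tool rv): [ 2.325e-01 -6.960e-01  6.000e-04] then shift in new axes: [-0.0438  0.1808  0.044 ] | shift in present axes: [-0.0757  0.1701  0.0432]
75 [0.594 0.105 0.159] [-0.17 -0.65 -0.74]
t 22.3 pos [0.4756 0.1992 0.2619] F [-0.2 -0.6 -1. ] w 0.208 gf 34.9
turn first (tool rv): [ 4.470e-02 -7.325e-01  6.000e-04] then shift in new axes: [-0.0244  0.1379  0.0726] | shift in present axes: [-0.0689  0.1352  0.0432]
```

Emit:
{"api": "arm_command", "payload": {
  "targets": [
    [[-0.01, 0.022, 0, 0, 0, 0], [-0.018, 0.04, 0, 0, 0, 0], [-0.02, 0.045, 0, 0, 0, 0], [-0.018, 0.04, 0, 0, 0, 0], [-0.01, 0.022, 0, 0, 0, 0], [0, 0, 0, 0.029, -0.087, 0], [0, 0, 0, 0.029, -0.087, 0], [0, 0, 0, 0.029, -0.087, 0], [0, 0, 0, 0.029, -0.087, 0], [0, 0, 0, 0, 0, 0]]
  ]
}}

```text
clock: 23.55
position: [0.6262, 0.0929, 0.2588]
ee_rot: [2.295, 1.882, -0.519]
force: [0.0, -1.0, -2.1]
width: 0.209
gripper_force: 34.9
```

Run:
```python
from tgt import *
print(arm.observe()['joints'].round(2))
p,Rt=target(np.radians(60),np.radians(42)); rel(p+[0,0,.06],Rt)
```

```text
[-0.91  0.82  1.12  1.38 -0.39  1.52 -0.03]
t 23.55 pos [0.6262 0.0929 0.2588] F [ 0.  -1.  -2.1] w 0.209 gf 34.9
turn first (tool rv): [ 0.1153 -0.3448  0.0038] then shift in new axes: [0.0243 0.01   0.0305] | shift in present axes: [0.0124 0.0061 0.0378]
```

Emit:
{"api": "arm_command", "payload": {
  "targets": [
    [[0, 0, 0, 0.029, -0.087, 0], [0, 0, 0, 0.029, -0.087, 0], [0, 0, 0, 0.029, -0.087, 0], [0, 0, 0, 0.029, -0.087, 0], [0, 0, 0, 0, 0, 0], [0, 0, 0, 0, 0, 0]]
  ]
}}

```text
clock: 24.3
position: [0.6261, 0.0898, 0.2619]
ee_rot: [2.106, 1.718, -0.972]
force: [0.2, 0.6, 0.2]
width: 0.208
gripper_force: 34.9
```

Run:
```python
from tgt import *
print(arm.observe()['joints'].round(2))
p,Rt=target(np.radians(60),np.radians(42)); rel(p,Rt)
# measured torch axis
for n in('side','top'):
    im=grab(n); c=cloud(im); px=im['pixels'].astype(int); o=arm.observe(); M=R.from_rotvec(o['ee_rot']).as_matrix()
    L=(c-o['position'])@M  # tool frame
    m=(np.hypot(L[...,0],L[...,1])<.02)&(L[...,2]>.025)&(L[...,2]<.13)&(im['z_map']>0)
    q=L[m]; print(n,m.sum(),'zmax',np.percentile(q[:,2],[2,98]).round(3)); 
    for a in(.03,.05,.07,.085): s=q[(q[:,2]>a)&(q[:,2]<a+.02)]; print(a,len(s),s[:,:2].mean(0).round(4) if len(s) else '')
    if n=='side': save(im,'s8.png',(140,60,400,270),2.8)
```

```text
[-0.91  1.02  1.14  1.18 -0.22  1.74 -0.08]
t 24.3 pos [0.6261 0.0898 0.2619] F [0.2 0.6 0.2] w 0.208 gf 34.9
turn first (tool rv): [ 0.0009 -0.0018 -0.0019] then shift in new axes: [0.0667 0.0226 0.0756] | shift in present axes: [0.0666 0.0224 0.0758]
side 548 zmax [0.027 0.104]
0.03 133 [-0.0042 -0.0041]
0.05 131 [-0.0041 -0.0041]
0.07 137 [-0.0046 -0.0041]
0.085 143 [-0.0047 -0.0043]
top 253 zmax [0.027 0.101]
0.03 67 [-0.0051 -0.0047]
0.05 64 [-0.0053 -0.004 ]
0.07 69 [-0.0054 -0.0047]
0.085 56 [-0.006  -0.0042]
```

View pics/s8.png

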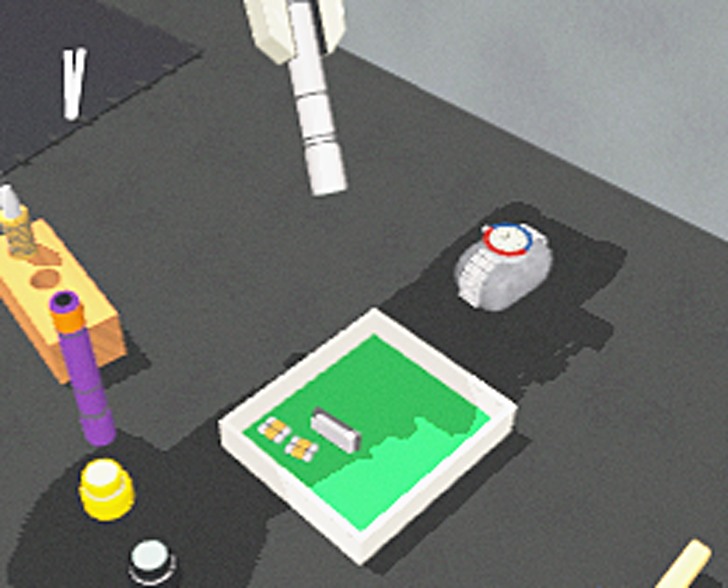

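The torch is held straight along the tool axis, slanted, with its lens at (330,190) and everything clear. Final approach in the tool's axes.

Emit:
{"api": "arm_command", "payload": {
  "targets": [
    [[0.007, 0.002, 0.008, 0, 0, 0], [0.013, 0.005, 0.015, 0, 0, 0], [0.016, 0.005, 0.018, 0, 0, 0], [0.016, 0.005, 0.018, 0, 0, 0], [0.01, 0.004, 0.012, 0, 0, 0], [0.005, 0.002, 0.005, 0, 0, 0], [0, 0, 0, 0, 0, 0], [0, 0, 0, 0, 0, 0], [0, 0, 0, 0, 0, 0], [0, 0, 0, 0, 0, 0]]
  ]
}}

```text
clock: 25.65
position: [0.6279, 0.0921, 0.158]
ee_rot: [2.103, 1.719, -0.974]
force: [0.8, -0.6, -1.2]
width: 0.213
gripper_force: 34.9
```

Run:
```python
from tgt import *
o=arm.observe(); print(o['joints'].round(2),np.abs(o['dq']).max())
p,Rt=target(np.radians(60),np.radians(42)); rel(p,Rt)
M=R.from_rotvec(o['ee_rot']).as_matrix(); D=M.T@(np.array([.559,-.027,.007])-o['position']); print('dish in tool',D.round(4),'tilt',np.degrees(np.arccos(-M[2,2])))
im=grab('side'); save(im,'s9.png',None,1.5)
```

```text
[-0.91  1.11  1.09  1.27 -0.29  1.6  -0.12] 0.0027205931406920447
t 25.65 pos [0.6279 0.0921 0.158 ] F [ 0.8 -0.6 -1.2] w 0.213 gf 34.9
turn first (tool rv): [ 0.0012  0.0004 -0.0005] then shift in new axes: [-0.0011 -0.0004  0.0003] | shift in present axes: [-0.0011 -0.0004  0.0003]
dish in tool [-0.001  -0.0007  0.2043] tilt 42.00148025815576
```

View pics/s9.png

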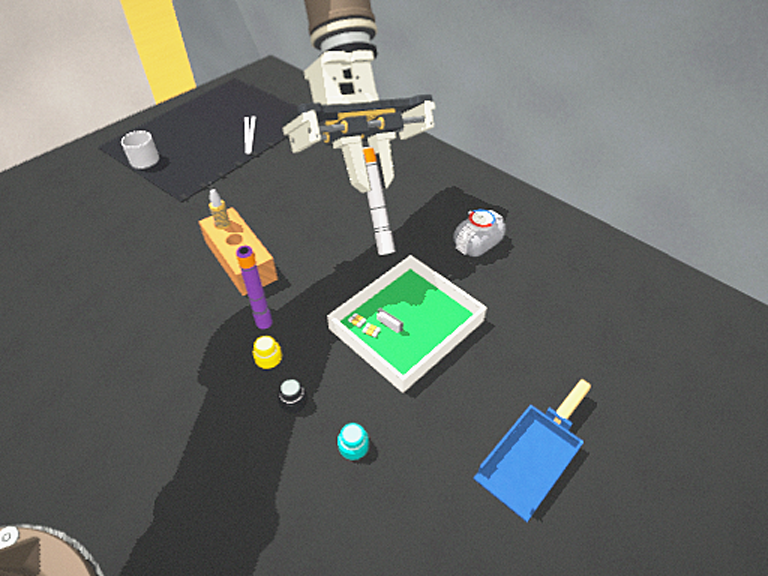

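The torch is held still with its lens at (386,250), aimed at the dish and about 100 mm from its middle at a 42° slant. The scoop lies flat, the parts are in the dish, and everything else is in place. Handing in.

```bash
python3 -c "
from cell import arm
print(arm.sign_off())"
```

```text
the job is handed in; nothing more can be done
None
```

The job is handed in at about 26 s, with no verdict returned: all three parts are in the dish, the empty scoop is flat on the bench, and the torch is held still at a 42° slant, its lens about 10 cm from the dish middle and aimed at it.

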